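Tip the lilac bottle caps out of their tilt tray

TASK

Two hinged tilt trays with white catch bins stand on the plywood board, one holding lilac bottle caps and one holding blue caps. Lift the red-gripped handle of the tray with the lilac caps until both caps slide out into its white bin, then lower that tray gently, without letting it drop, all the way back onto its rest. Leave the tray with the blue caps down.

Things in the scene. Friction and masses are not known exactly. Their poses are not given: they have to be found in the camera images.
- lilac_station: blue stand, screwed down, with the tilt tray of lilac caps and its white bin; an identical one with blue caps is to its left or right. Origin on the board under the middle of the hinge line; z up, y along the hinge, x from handle to bin (away from the robot, within 7 degrees). Hinge line at z = 100 mm above the board. Bin inside: x 5 to 119, y -42 to 42 mm, floor z = 10, walls 82 (near), 92 (sides), 110 mm (far) high
- lilac_tray (a joint): tilt of the tray with the lilac caps, rad: 0 down on its rest, grows as the handle is lifted, stop at 1.15. No spring, little friction: the 0.3 kg tray falls back if let go. Aluminium, 128 x 80 mm, on the -x side of the hinge, floor at hinge height, 33 mm walls, open at the hinge end. The caps are out by 1.0 rad
- lilac_handle (a point): middle of the red round grip (14 mm thick, 48 mm long, along y) on the lilac tray's U handle; moves with the tray. Tray down: 166 mm from the hinge line towards -x and 22 mm above it (122 mm above the board). 31 mm free gap to the tray's end wall, free below: can be pinched across from above and turns between the fingers as the tray tilts
- lilac_cap_1: lilac (pale purple) plastic bottle cap, 38 mm across, 46 mm high, 12 g, at the start standing mouth down in the lilac tray, the one nearer the handle; origin at the centre of its open end (its underside at the start), z along its axis
- lilac_cap_2: lilac (pale purple) plastic bottle cap, 38 mm across, 46 mm high, 12 g, at the start standing mouth down in the lilac tray, the one nearer the bin; origin at the centre of its open end (its underside at the start), z along its axis
- blue_tray (a joint): tilt of the other, identical tray, which holds blue caps, rad: 0 down on its rest; to be left down

How it is judged:
By the outcome, as a careful person would: the job done as asked, in the order asked, and still so for the second after the job is handed in, with the robot touching nothing.
It also fails if it takes over 45 s, if anything falls off the work surface, if the arm or the gripper's body presses on something with over 40 N, if the wrist force passes 120 N, or if a joint passes its speed limit or range.

ROBOT

A 6-joint arm with a two-finger parallel gripper is mounted at the origin on a cart in front of the work surface, level with it; the furniture and walls round the work are solid. World frame = base frame: x ahead of the robot, y to its left, z up, the work surface at z = 0. Lengths are in m, angles in rad, forces in N, time in s.
With the tool pointing down it reaches from about 0.35 to 0.775 m from the base axis. Payload 5.5 kg.
Tool frame: the origin (TCP) lies between the finger pads; the fingertips stand 17 mm ahead of it and the grasp point (between the pads) lies 2 mm behind it (env.finger_overhang is the distance from the TCP to the fingertips, in m); z points along the fingers, y is the line along which they close (so a half turn about z gives the same grasp; the last joint's range is limited). The gripper opens to 85 mm and grips with 20 to 120 N. Pads are 22 mm wide; open, the fingers measure 114 mm over their backs; the gripper's body (76 mm by 85 mm) begins 54 mm behind the grasp point. The pads swing forward as they close: fully open they stand 13 mm farther back than shut.
Start: joints at [1.104, 0.313, 0.046, 1.304, 0, 1.431], TCP at [0.185, 0.545, 0.248] pointing down, gripper open.
Joint ranges: [-2.76, 2.76], [-0.86, 1.69], [-1.03, 1.26], [-2.2, 2.34], [-1.47, 1.5], [-3.14, 3.14]. Speed limits (rad/s): [2.57, 2.57, 3.14, 3.14, 3.14, 3.14].

INTERFACE

Orientations are given as a unit quaternion [w, x, y, z].
In Python, from workcell import env gives the robot as it stands. The module is installed in compiled form; this text tells all that it offers.
- The arm moves only by the shell command python3 -m pendant 'ROWS' [FORCE]. ROWS is JSON, a list of rows, each a list of 5 numbers: the gripper's target within -1 to 1 (fully open at 1, half-way at 0, shut at -1), then the shift along the tool's x, y, z in m, then the turn about the tool's z in rad. A call has 1 to 8 rows; each row shifts and turns the commanded pose from where the row before left it, along the tool's axes as they then stand; what a row does not reach is not made up. A row lasts 1/8 s, in which the tool goes at most 62.5 mm and 10.7 degrees, less where a joint would pass 70% of its speed; a pose out of reach is approached as far as the arm can. A call with a gripper value outside its range is refused whole. The fingers move at their own pace and stop on an object; FORCE is the grip in N (left out, the last holds). Time passes only in rows, so rows that do not move let the fingers close. It gives the time, the measured TCP pose, the force, the opening and the grip force at its end, in the units of the state.
- env.get_state(): the state, without advancing time (a new reading comes with each control period).
- env.read_camera(name): name is "scene" or "top" or "wrist"; returns the picture (480x640x3 uint8, red, green, blue); there is no depth.
- env.calibration(name): a dict with "K" (3x3 intrinsics, pixels), "distortion" ([k1, k2, p1, p2, k3] as OpenCV has them; the pictures are not rectified), "T" (4x4, takes a point from camera to world coordinates); the wrist camera has in their place "tool_from_camera" (4x4, takes a point from camera to tool coordinates, whose origin is the TCP and whose axes are the flange's). Camera axes: x right, y down, z forward; pixel columns grow to the right and rows downward; lengths in m; the calibration is good to about 2 mm. A picture is of the moment at which its call begins: read the wrist's pose just before it. calibration takes no time and is no camera call.
- env.hand_in(): hands the job in; it is judged then, once.
Trained networks look in the newest picture that a camera, given by its name, has taken for a name from the list of things; names that differ only in an ending like _2 or _b are one class to them, and where a whole thing is asked for, a point or a joint stands for the part that bears it (a point fixed in the world has none). Each returns a list of dicts, best first, with "score" (0 to 1); they miss things now and then, are a little off and sometimes report something else, mostly with a low value. They report only what shows in the picture. A call takes as long as a camera call.
- env.recognise(camera, label): "centre" ([column, row] in pixels, amid what is visible of it).
The state is a dict: "clock": time; "joint_pos": joint angles; "qvel": joint speeds; "tau": joint torques, N m; "tcp_pos": TCP position; "orientation": TCP orientation; "wrist_force": force on the tool from outside, world axes, zero at the start; "ft_torque": the same for the moment, N m; "finger_gap": finger opening in m; "grip_force": force on a finger pad.
Only numpy, scipy, OpenCV 4.12 (cv2) and the standard library are available. Lean on these libraries where they do the work, as an engineer would, in place of code of your own. Each camera call takes 0.05 s, during which the arm holds its last target. There are 200 camera calls.

## Working session

There is one attempt and no reset: what is moved stays moved. The work goes in short steps, Python scripts to look and compute and a shell command to move; the robot and the scene stay as the last step left them, time stands still between calls to the robot, and variables do not carry over. Pictures are saved under pics/ and viewed, at most 10 in all, crops included, and the job is handed in when it is done.

```bash
mkdir -p pics; cat > h.py <<'E'
import numpy as np, cv2
from workcell import env
from scipy.spatial.transform import Rotation as R
def ray(cam,px,st=None):
    c=env.calibration(cam)
    if cam=="wrist":
        T=np.eye(4);q=st["orientation"];T[:3,:3]=R.from_quat([q[1],q[2],q[3],q[0]]).as_matrix();T[:3,3]=st["tcp_pos"];T=T@np.array(c["tool_from_camera"])
    else: T=np.array(c["T"])
    u=cv2.undistortPoints(np.array([[px]],float),np.array(c["K"]),np.array(c["distortion"]))[0,0]
    d=T[:3,:3]@np.array([u[0],u[1],1]); return T[:3,3],d
def atz(cam,px,z,st=None):
    o,d=ray(cam,px,st); return o+d*(z-o[2])/d[2]
def proj(cam,P,st=None):
    c=env.calibration(cam);T=np.array(c["T"]);W=np.linalg.inv(T)
    return cv2.projectPoints(np.atleast_2d(P).astype(float),cv2.Rodrigues(W[:3,:3])[0],W[:3,3],np.array(c["K"]),np.array(c["distortion"]))[0][:,0]
def save(im,n): cv2.imwrite("pics/"+n,cv2.cvtColor(im,cv2.COLOR_RGB2BGR))
E
python3 - <<'E'
from h import *
np.set_printoptions(precision=4,suppress=True)
for c in ["scene","top"]:
    save(env.read_camera(c),c+"1.png")
    for l,z in [("lilac_handle",.122),("lilac_cap_1",.123),("lilac_station",.1),("blue_tray",.1)]:
        for d in env.recognise(c,l)[:4]: print(c,l,round(d["score"],2),np.array(d["centre"]),atz(c,d["centre"],z))
s=env.get_state();print(s)
E
```

```text
scene lilac_handle 0.79 [294.  232.1] [ 0.5831 -0.03    0.122 ]
scene lilac_cap_1 0.92 [312.1 208.2] [0.6552 0.0113 0.123 ]
scene lilac_cap_1 0.88 [288.3 220. ] [0.5976 0.0069 0.123 ]
scene lilac_cap_1 0.75 [342.9 286.7] [ 0.5508 -0.1967  0.123 ]
scene lilac_station 0.71 [324.2 228.9] [ 0.65 -0.03  0.1 ]
scene blue_tray 0.65 [344.8 283.7] [ 0.576  -0.1723  0.1   ]
top lilac_handle 0.86 [259.3 219.4] [ 0.6025 -0.0287  0.122 ]
top lilac_cap_1 0.72 [247.3 229.4] [ 0.5891 -0.0126  0.123 ]
top lilac_cap_1 0.59 [243.2 194.2] [ 0.6372 -0.0075  0.123 ]
top lilac_station 0.78 [258.3 167.7] [ 0.6796 -0.0261  0.1   ]
top lilac_station 0.15 [245.7 196. ] [ 0.6399 -0.0083  0.1   ]
top blue_tray 0.68 [369.8 238.9] [ 0.5758 -0.1774  0.1   ]
{'clock': 0.5, 'joint_pos': array([1.1044, 0.3132, 0.046 , 1.3036, 0.    , 1.4312]), 'qvel': array([ 0.0005, -0.0002,  0.0022, -0.0023,  0.001 ,  0.0007]), 'tau': array([ -0.0009, -47.9992,  29.8539,   0.0018,  -0.0001,   0.    ]), 'tcp_pos': array([0.1846, 0.5446, 0.2483]), 'orientation': array([-0.    ,  0.1627,  0.9867,  0.    ]), 'wrist_force': array([-0.261 , -0.6874, -0.6831]), 'ft_torque': array([0.0095, 0.005 , 0.0565]), 'grip_force': 0.0, 'finger_gap': 0.08575172980596601}
```

View pics/top1.png

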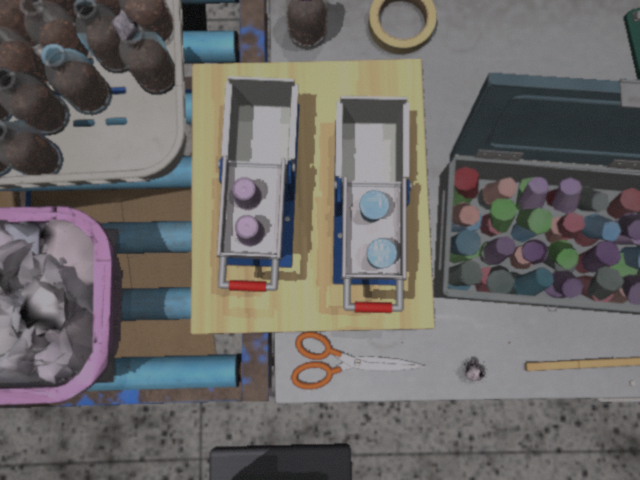

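View pics/scene1.png

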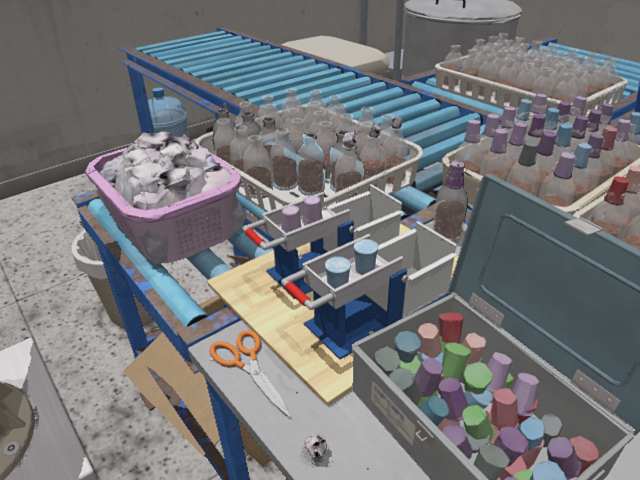

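The top view shows the lilac tray on the left with its red grip at about (247,286). The blue tray's grip is at (373,307). In the scene view the lilac grip is at about (257,239). I'll segment the red grips and triangulate.

```bash
python3 - <<'E'
from h import *
np.set_printoptions(precision=4,suppress=True)
def red(f,x0,y0,x1,y1):
    im=cv2.imread(f).astype(int);m=(im[...,2]>130)&(im[...,1]<70)&(im[...,0]<70)
    ys,xs=np.nonzero(m[y0:y1,x0:x1]);p=np.c_[xs+x0,ys+y0].astype(np.float32)
    return cv2.minAreaRect(p)
t=red("pics/top1.png",222,275,272,297);s=red("pics/scene1.png",240,222,272,252);print(t,s)
tb=red("pics/top1.png",348,296,400,318);sb=red("pics/scene1.png",275,275,318,310);print(tb,sb)
def tri(a,b):
    (o1,d1),(o2,d2)=ray("top",a),ray("scene",b);d1/=np.linalg.norm(d1);d2/=np.linalg.norm(d2)
    k=np.linalg.lstsq(np.c_[d1,-d2],o2-o1,rcond=None)[0];p=o1+d1*k[0];q=o2+d2*k[1];return (p+q)/2,np.linalg.norm(p-q)
P=tri(t[0],s[0]);print(P,tri(tb[0],sb[0]))
z=P[0][2]
# yaw from tray/bin rims, rim at hinge+33 and bin rim sides 92
for a,b,dz in [((220,253),(229,163),.011),((276,257),(284,168),.011),((222,170),(230,80),-.03),((289,172),(298,82),-.03)]:
    v=atz("top",b,z+dz)-atz("top",a,z+dz);print(np.degrees(np.arctan2(v[1],v[0])),np.linalg.norm(v))
bx=cv2.boxPoints(t);print([atz("top",p,z) for p in bx])
print(env.calibration("wrist"))
E
```

```text
((246.99339294433594, 285.5995788574219), (36.385894775390625, 7.7162041664123535), 3.814074993133545) ((253.75003051757812, 235.75003051757812), (19.091880798339844, 7.0710673332214355), 45.0)
((372.9973449707031, 307.0624084472656), (36.30183410644531, 7.535128116607666), 2.38594388961792) ((296.47064208984375, 292.03118896484375), (24.972976684570312, 8.39571762084961), 43.2642936706543)
(array([ 0.5131, -0.0131,  0.1364]), np.float64(0.00013894825704385976)) (array([ 0.4817, -0.175 ,  0.1364]), np.float64(1.440275349424552e-05))
-5.793614886239168 0.11944883612273026
-5.950755807582968 0.11797061697757612
-5.210044440589674 0.13001520806720507
-6.619460190849403 0.1302191088686417
[array([0.5103, 0.0106, 0.1364]), array([0.5203, 0.01  , 0.1364]), array([ 0.516 , -0.037 ,  0.1364]), array([ 0.5061, -0.0362,  0.1364])]
{'K': array([[428.4072,   0.    , 322.0375],
       [  0.    , 428.4072, 241.8785],
       [  0.    ,   0.    ,   1.    ]]), 'distortion': array([0.0323, 0.    , 0.    , 0.    , 0.    ]), 'tool_from_camera': array([[ 0.001 , -0.9495, -0.3137,  0.0802],
       [ 1.    ,  0.001 ,  0.0003,  0.    ],
       [ 0.0001, -0.3137,  0.9495, -0.1261],
       [ 0.    ,  0.    ,  0.    ,  1.    ]])}
```

The lilac grip is at about (0.513, -0.013, 0.136). The station's x axis points at about -5.8°, and the board is about 14 mm thick. I'll rise and turn first, then travel.

```bash
python3 -m pendant '[[1,0,0,-0.013,0.168],[1,0,0,-0.013,0.168],[1,0,0,-0.013,0.168],[1,0,0,-0.013,0.168],[1,0,0,-0.013,0.168],[1,0,0,-0.013,0.168],[1,0,0,-0.013,0.168],[1,0,0,-0.013,0.168]]' && python3 -m pendant '[[1,-0.0475,0.0347,0,0],[1,-0.0475,0.0347,0,0],[1,-0.0475,0.0347,0,0],[1,-0.0475,0.0347,0,0],[1,-0.0475,0.0347,0,0],[1,-0.0475,0.0347,0,0],[1,-0.0475,0.0347,0,0],[1,-0.0475,0.0347,0,0]]' && python3 -m pendant '[[1,-0.0475,0.0347,0,0],[1,-0.0475,0.0347,0,0],[1,-0.0475,0.0347,0,0],[1,0,0,0.045,0],[1,0,0,0.045,0],[1,0,0,0,0],[1,0,0,0,0]]'
python3 - <<'E'
from h import *
s=env.get_state();print(s["clock"],s["tcp_pos"],s["orientation"],s["joint_pos"])
im=env.read_camera("wrist");save(im,"w1.png")
a=im.astype(int);m=((a[...,0]>110)&(a[...,1]<70)&(a[...,2]<70)).astype(np.uint8)
n,l,st,c=cv2.connectedComponentsWithStats(m)
for i in range(1,n):
    if st[i,4]>100:
        ys,xs=np.nonzero(l==i);r=cv2.minAreaRect(np.c_[xs,ys].astype(np.float32));print(st[i],r,atz("wrist",r[0],.1364,s))
        print([atz("wrist",p,.1364,s).round(4) for p in cv2.boxPoints(r)])
E
```

```text
clock: 1.5
tcp_pos: [0.1846, 0.5446, 0.3528]
orientation: [-0.0, 0.743, 0.669, 0.0]
wrist_force: [-0.4, 0.1, -0.9]
finger_gap: 0.0853
grip_force: 0.0
clock: 2.5
tcp_pos: [0.4236, 0.137, 0.3527]
orientation: [0.0, 0.742, 0.671, 0.001]
wrist_force: [0.7, 0.9, 0.3]
finger_gap: 0.0852
grip_force: 0.0
clock: 3.38
tcp_pos: [0.5129, -0.0134, 0.2641]
orientation: [0.001, 0.741, 0.671, 0.001]
wrist_force: [0.7, -0.4, -0.1]
finger_gap: 0.0857
grip_force: 0.0
3.375 [ 0.51292534 -0.01339623  0.26407671] [7.87889846e-04 7.41470169e-01 6.70985036e-01 6.70448053e-04] [-1.82725708e-01  1.86910646e-01 -8.12644492e-02  1.30055500e+00
  1.08590409e-04  1.48779313e+00]
[ 313  200   23   75 1500] ((324.3470764160156, 237.14720153808594), (74.05548095703125, 21.19135284423828), 88.36341857910156) [ 0.51507305 -0.01390785  0.1364    ]
[array([0.5103, 0.01  , 0.1364]), array([0.5231, 0.0091, 0.1364]), array([ 0.5201, -0.0392,  0.1364]), array([ 0.5066, -0.0382,  0.1364])]
[192 296  34  29 203] ((207.59396362304688, 309.86578369140625), (34.035926818847656, 24.620174407958984), 8.426968574523926) [ 0.4340002  -0.05615417  0.1364    ]
[array([ 0.4206, -0.0619,  0.1364]), array([ 0.4263, -0.0447,  0.1364]), array([ 0.4473, -0.0505,  0.1364]), array([ 0.4419, -0.0678,  0.1364])]
[234 296  28  28 164] ((243.35366821289062, 306.6829528808594), (21.708152770996094, 29.360668182373047), 38.65980911254883) [ 0.45762068 -0.0562494   0.1364    ]
[array([ 0.4456, -0.0584,  0.1364]), array([ 0.4601, -0.0434,  0.1364]), array([ 0.4696, -0.0541,  0.1364]), array([ 0.4551, -0.0695,  0.1364])]
[297 426  14  41 414] ((303.1477966308594, 446.3080139160156), (40.04983139038086, 11.825736999511719), 86.98721313476562) [ 0.48395442 -0.17283668  0.1364    ]
[array([ 0.4809, -0.1549,  0.1364]), array([ 0.4894, -0.1552,  0.1364]), array([ 0.4871, -0.1913,  0.1364]), array([ 0.4783, -0.191 ,  0.1364])]
```

View pics/w1.png

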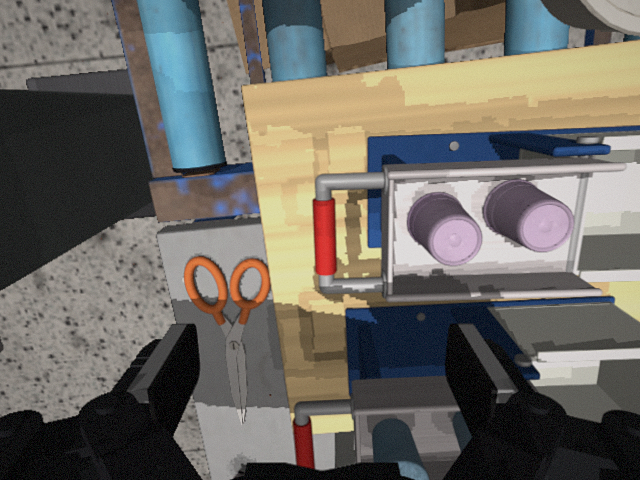

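The wrist view shows the lilac grip at (324,237), aligned with the tool. The tray's end wall is about 32 mm behind it, so the fingers must be partly closed before I descend.

```bash
python3 -m pendant '[[-0.2,0,0.0015,0.015,0],[-0.2,0,0,0.015,0],[-0.2,0,0,0.01,0],[-0.2,0,0,0,0],[-0.2,0,0,0,0],[-0.2,0,0,0,0]]' 50
```

```text
clock: 4.18
tcp_pos: [0.5141, -0.0136, 0.2228]
orientation: [0.0, 0.742, 0.671, 0.0]
wrist_force: [-0.2, 0.4, -0.6]
finger_gap: 0.0342
grip_force: 0.0
```

```bash
python3 -m pendant '[[-0.2,0,0,0.02,0],[-0.2,0,0,0.02,0],[-0.2,0,0,0.02,0],[-0.2,0,0,0.015,0],[-0.2,0,0,0.014,0],[-0.2,0,0,0,0]]' 50 && python3 -m pendant '[[-1,0,0,0,0],[-1,0,0,0,0],[-1,0,0,0,0],[-1,0,0,0,0],[-1,0,0,0,0]]' 50
python3 - <<'E'
from h import *
s=env.get_state();print(s["clock"],s["tcp_pos"],s["wrist_force"],s["ft_torque"])
save(env.read_camera("wrist"),"w2.png")
r=.1674;a=.1318;p=None
for t in np.linspace(0,1.06,25):
    q=np.array([-r*np.cos(t+a),r*np.sin(t+a)])
    if p is not None: print(round(t,3),(q-p).round(4))
    p=q
E
```

```text
clock: 4.92
tcp_pos: [0.513, -0.0134, 0.1324]
orientation: [-0.001, 0.742, 0.671, -0.001]
wrist_force: [0.4, -0.3, 0.4]
finger_gap: 0.0337
grip_force: 0.0
clock: 5.55
tcp_pos: [0.5145, -0.0136, 0.134]
orientation: [0.001, 0.741, 0.671, 0.001]
wrist_force: [2.2, 0.0, 3.6]
finger_gap: 0.0122
grip_force: 49.0
5.55 [ 0.51450102 -0.01364463  0.13396879] [2.15849698 0.00860173 3.63498395] [ 0.03969988 -0.32189338  0.38909199]
0.044 [0.0011 0.0073]
0.088 [0.0015 0.0072]
0.132 [0.0018 0.0072]
0.177 [0.0021 0.0071]
0.221 [0.0024 0.007 ]
0.265 [0.0027 0.0069]
0.309 [0.003  0.0068]
0.353 [0.0033 0.0066]
0.398 [0.0036 0.0065]
0.442 [0.0039 0.0063]
0.486 [0.0041 0.0061]
0.53 [0.0044 0.0059]
0.574 [0.0047 0.0057]
0.618 [0.0049 0.0055]
0.662 [0.0052 0.0053]
0.707 [0.0054 0.0051]
0.751 [0.0056 0.0048]
0.795 [0.0058 0.0046]
0.839 [0.006  0.0043]
0.883 [0.0062 0.004 ]
0.928 [0.0064 0.0038]
0.972 [0.0065 0.0035]
1.016 [0.0067 0.0032]
1.06 [0.0068 0.0029]
```

View pics/w2.png

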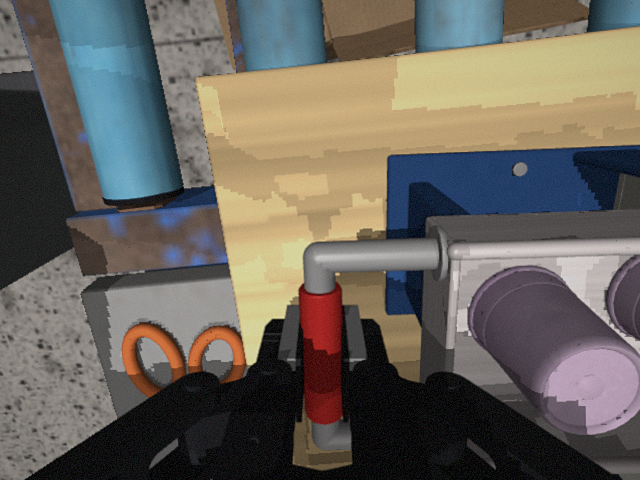

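The grip is pinched. Next I lift along the arc, watching the force.

```bash
python3 -m pendant '[[-1,0,0.0011,-0.0073,0],[-1,0,0.0015,-0.0072,0],[-1,0,0.0018,-0.0072,0],[-1,0,0.0021,-0.0071,0],[-1,0,0.0024,-0.007,0],[-1,0,0.0027,-0.0069,0],[-1,0,0.003,-0.0068,0],[-1,0,0.0033,-0.0066,0]]' 50
```

```text
clock: 6.6
tcp_pos: [0.5309, -0.0148, 0.1894]
orientation: [-0.001, 0.741, 0.671, -0.0]
wrist_force: [0.3, 3.6, -3.3]
finger_gap: 0.0123
grip_force: 48.8
```

```bash
python3 -m pendant '[[-1,0,0.0036,-0.0065,0],[-1,0,0.0039,-0.0063,0],[-1,0,0.0041,-0.0061,0],[-1,0,0.0044,-0.0059,0],[-1,0,0.0047,-0.0057,0],[-1,0,0.0049,-0.0055,0],[-1,0,0.0052,-0.0053,0],[-1,0,0.0054,-0.0051,0]]' 50
```

```text
clock: 7.6
tcp_pos: [0.5641, -0.017, 0.2365]
orientation: [-0.003, 0.741, 0.671, -0.001]
wrist_force: [-9.5, 8.8, 5.3]
finger_gap: 0.0128
grip_force: 48.5
```

```bash
python3 -m pendant '[[-1,0,0.0056,-0.0048,0],[-1,0,0.0058,-0.0046,0],[-1,0,0.006,-0.0043,0],[-1,0,0.0062,-0.004,0],[-1,0,0.0064,-0.0038,0],[-1,0,0.0065,-0.0035,0],[-1,0,0.0067,-0.0032,0],[-1,0,0.0068,-0.0029,0]]' 50
```

```text
clock: 8.6
tcp_pos: [0.6156, -0.0207, 0.2704]
orientation: [-0.002, 0.741, 0.672, 0.002]
wrist_force: [-7.6, 12.9, 13.5]
finger_gap: 0.012
grip_force: 51.5
```

```bash
python3 -m pendant '[[-1,0,0,0,0],[-1,0,0,0,0],[-1,0,0,0,0],[-1,0,0,0,0]]' 50; python3 - <<'E'
from h import *
im=env.read_camera("top")
c=im[40:340,180:460];im2=env.read_camera("scene")[150:350,200:480]
save(np.vstack([cv2.resize(c,(420,450))[:300],cv2.resize(im2,(420,300))]),"t2.png")
for l in ["top","scene"]: print(l,[(round(d["score"],2),d["centre"]) for d in env.recognise(l,"lilac_cap_1")][:4])
E
```

```text
clock: 9.1
tcp_pos: [0.6168, -0.0207, 0.2705]
orientation: [-0.001, 0.741, 0.672, 0.003]
wrist_force: [-4.7, 13.3, 12.3]
finger_gap: 0.0124
grip_force: 51.8
top [(0.8, [276.5, 126.0]), (0.61, [262.2, 131.5])]
scene []
```

View pics/t2.png

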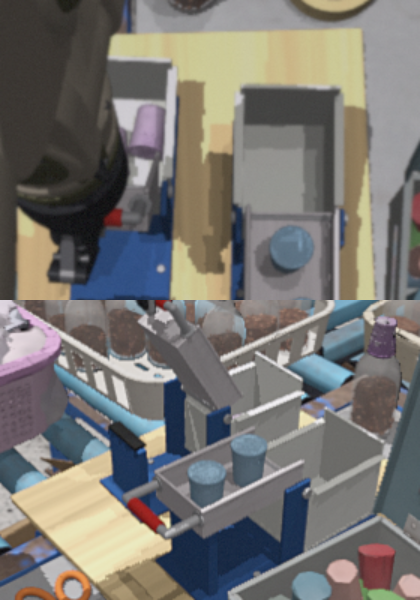

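The lilac tray is steeply tilted, and one lilac cap shows in the bin at about (276,126). The arm hides the rest, so I'll look with the wrist camera.

```bash
python3 - <<'E'
from h import *
save(env.read_camera("wrist"),"w3.png")
print([(round(d["score"],2),d["centre"]) for d in env.recognise("wrist","lilac_cap_1")][:4])
E
```

```text
[(0.78, [487.2, 218.0]), (0.77, [475.7, 185.0])]
```

View pics/w3.png

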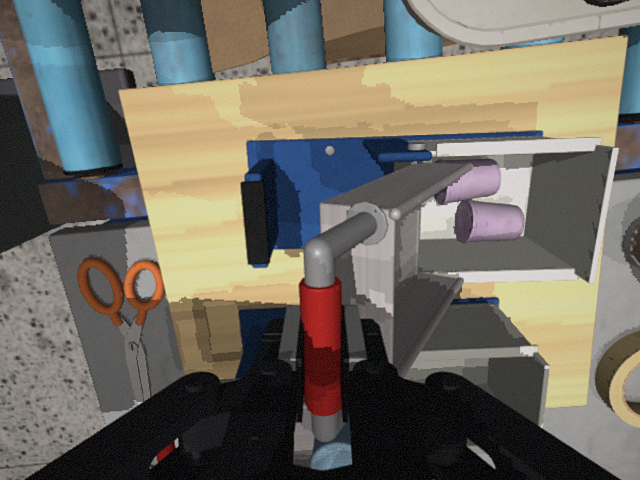

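Both caps lie in the bin, at (487,218) and (470,185). I'll lower the tray by the reverse path.

```bash
python3 -m pendant '[[-1,0,-0.0068,0.0029,0],[-1,0,-0.0067,0.0032,0],[-1,0,-0.0065,0.0035,0],[-1,0,-0.0064,0.0038,0],[-1,0,-0.0062,0.004,0],[-1,0,-0.006,0.0043,0],[-1,0,-0.0058,0.0046,0],[-1,0,-0.0056,0.0048,0]]' 50 && python3 -m pendant '[[-1,0,-0.0054,0.0051,0],[-1,0,-0.0052,0.0053,0],[-1,0,-0.0049,0.0055,0],[-1,0,-0.0047,0.0057,0],[-1,0,-0.0044,0.0059,0],[-1,0,-0.0041,0.0061,0],[-1,0,-0.0039,0.0063,0],[-1,0,-0.0036,0.0065,0]]' 50
```

```text
clock: 10.4
tcp_pos: [0.5679, -0.0176, 0.2376]
orientation: [0.0, 0.741, 0.671, 0.002]
wrist_force: [2.0, 7.8, -1.1]
finger_gap: 0.0121
grip_force: 53.0
clock: 11.4
tcp_pos: [0.533, -0.0152, 0.1907]
orientation: [0.001, 0.741, 0.671, 0.002]
wrist_force: [2.2, 4.1, -0.0]
finger_gap: 0.0121
grip_force: 55.9
```

```bash
python3 -m pendant '[[-1,0,-0.0033,0.0066,0],[-1,0,-0.003,0.0068,0],[-1,0,-0.0027,0.0069,0],[-1,0,-0.0024,0.007,0],[-1,0,-0.0021,0.0071,0],[-1,0,-0.0018,0.0072,0],[-1,0,-0.0008,0.0036,0],[-1,0,-0.0007,0.0036,0]]' 50
```

```text
clock: 12.4
tcp_pos: [0.5153, -0.014, 0.1404]
orientation: [0.001, 0.742, 0.671, 0.0]
wrist_force: [6.4, 0.2, -1.6]
finger_gap: 0.0119
grip_force: 53.9
```

```bash
python3 -m pendant '[[-1,0,-0.0004,0.0024,0],[-1,0,-0.0004,0.0024,0],[-1,0,-0.0003,0.0015,0],[-1,0,0,0.001,0],[-1,0,0,0,0],[-1,0,0,0,0],[-1,0,0,0,0]]' 50
```

```text
clock: 13.28
tcp_pos: [0.5146, -0.014, 0.1349]
orientation: [0.001, 0.742, 0.671, 0.001]
wrist_force: [1.4, 1.6, 11.3]
finger_gap: 0.012
grip_force: 55.1
```

The upward reaction of 11 N shows the tray is on its rest. I'll release it slowly and retreat.

```bash
python3 -m pendant '[[-1,0,0,0,0],[-1,0,0,0,0],[-0.2,0,0,0,0],[-0.2,0,0,0,0],[-0.2,0,0,0,0],[-0.2,0,0,0,0]]' 20 && python3 -m pendant '[[-0.2,0,0,-0.01,0],[-0.2,0,0,-0.02,0],[-0.2,0,0,-0.03,0],[-0.2,0,0,-0.04,0],[-0.2,0,0,-0.04,0],[-0.2,0,-0.02,0,0],[-0.2,0,0,0,0],[-0.2,0,0,0,0]]'
python3 - <<'E'
from h import *
a=env.read_camera("top")[40:340,180:460];b=env.read_camera("wrist")
save(np.hstack([cv2.resize(b,(400,300)),cv2.resize(a,(280,300))]),"f.png")
import cv2
im=cv2.imread("pics/top1.png")
s=env.get_state();m=((b[...,0]>110)&(b[...,1]<70)&(b[...,2]<70)).astype(np.uint8)
n,l,st,c=cv2.connectedComponentsWithStats(m);i=1+st[1:,4].argmax();print(s["tcp_pos"],s["wrist_force"],st[i],atz("wrist",c[i],.1364,s))
print([(round(d["score"],2),d["centre"]) for d in env.recognise("wrist","lilac_cap_1")][:4])
E
```

```text
clock: 14.02
tcp_pos: [0.5133, -0.0136, 0.1329]
orientation: [-0.0, 0.742, 0.671, -0.0]
wrist_force: [0.5, 0.5, 0.7]
finger_gap: 0.034
grip_force: 0.0
clock: 15.02
tcp_pos: [0.494, -0.0116, 0.2733]
orientation: [0.0, 0.742, 0.671, 0.0]
wrist_force: [-0.5, -0.5, 0.6]
finger_gap: 0.0338
grip_force: 0.0
[ 0.49404459 -0.01160832  0.27287609] [ 0.04024152 -2.06507558  0.30058386] [ 343  195   22   74 1472] [ 0.51487921 -0.0133106   0.1364    ]
[(0.76, [626.5, 181.5]), (0.67, [621.3, 215.6])]
```

View pics/f.png

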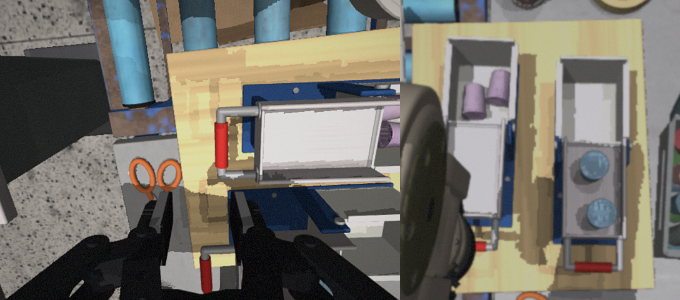

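The lilac tray is empty and down, with its grip back at the starting spot. Both caps are in the bin, the blue tray is untouched, and the gripper is clear.

```bash
python3 -c "
from workcell import env
print(env.hand_in())"
```

```text
the job is handed in; nothing more can be done
None
```

I handed the job in at about 15 s on the robot's clock: both lilac caps are in their white bin, the lilac tray is lowered gently back onto its rest, and the blue tray was left down and untouched.

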